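# Fetch the die cassette from the spring-lidded box and clamp it in the setting fixture

### The job

Lift the clear spring-closing flap of the grey die box, keep it from falling shut with your hand while you reach in under it, and take out the die cassette (the stepped steel block with the upright grip; leave the flat anvil bar in the box). Set the cassette down, upright and without dropping it, between the two side rails of the setting fixture, then swing the fixture's cam lever all the way round to its locked position so that the cassette is clamped home against the end stop. Let the flap close again, leave the other things on the bench where they are, and finish with everything let go.

Things in the scene. Friction and masses are not known exactly. Their poses are not given: they have to be found in the camera images.
- diebox: Open-topped grey box fixed to the bench, 112 mm (x) by 210 mm (y), walls and floor 5 mm. Origin: centre of its underside. Its -x side is the low front (80 mm high), which looks roughly to the robot's right; its +x side the rear wall (111 mm); the side walls slope between. The clear flap, hinged along the rear wall's top, covers the mouth.
- flap (a joint): Opening angle of the flap, rad: 0 = shut (sloping 16 deg down to the front), 0.27 = level, stop at 2.0. Clear plate 206 mm wide, 5 mm thick: flat for 118 mm from the hinge, then a 36 mm lip bent up by 38 deg, which juts out 35 mm before the front wall. Spring and weight always close it (2 to 4 N at the lip). If its edge catches on the palm it jams: lift it to about 1.8 before going in below; it then leans on the hand.
- flap_lip (a point): Middle of the free edge of the flap's lip, on its underside. With the flap shut it is 91 mm from the box's origin towards its -x side and 95 mm above the bench (the bend is 58 mm from the origin, 81 mm above the bench). Moves with the flap.
- flap_hinge (a point): Middle of the flap's hinge line (runs along the box's y axis): 56 mm to the +x side of the box's origin, 113 mm above the bench; on the line of the flap's underside.
- cassette: Die cassette, loose, 0.3 to 0.6 kg: dark steel base 64 mm (x) by 50 mm (y) by 40 mm high; on its middle a bright upright grip block 30 mm (x) by 26 mm (y), from 40 to 85 mm height. Origin: centre of its underside, z up. It stands on the box floor (5 mm above the bench), 8 to 14 mm to the +x side of the box's middle, x roughly along the box's x. Its two ends are alike.
- cassette_grip (a point): Middle of the cassette's grip block, 66 mm above its underside; grasp here across its 26 mm width (along the cassette's y), with the hand tilted 25 to 45 deg or so.
- anvil_bar: Flat steel bar 85 by 24 by 18 mm lying along x in the box beside its +y side wall; stays in the box. Origin: centre of its underside.
- fixture: Fixture fixed to the bench: steel plate 230 mm (x) by 130 mm (y) by 12 mm. Origin: centre of its underside. On it two side rails along x with inner faces at y = -30 and +30 mm, 18 mm high, from x = 0 to 84 mm; an end stop with its face at x = 84 mm, 28 mm high; and the cam lever at the front (-x side, towards the robot).
- fixture_home (a point): Where the cassette's origin is when clamped home: 52 mm to the fixture's +x side, y = 0, on the plate's top 12 mm above the bench, cassette x axis along the fixture's. Put down 2 to 14 mm short of it (towards -x) the cassette clears both the stop and the open cam, and the cam pushes it the rest of the way.
- cam_lever (a joint): Angle of the cam lever, rad: 0 = open (handle to the fixture's -y), 1.57 = locked at its stop (handle to the fixture's -x, towards the robot); turns clockwise seen from above, stays where left (about 1 N at the post). Starts at 0 to 0.25. The cam nose opposite the handle, 36 mm long, 20 mm wide, 16 to 30 mm above the bench, pushes the cassette's front face home.
- lever_pivot (a point): The lever's upright axis, 16.5 mm to the fixture's -x side of its origin, on the plate's top (12 mm above the bench).
- lever_post (a point): Top centre of the upright round black post at the end of the lever's handle: 18 mm diameter, 95 mm from the pivot; its top is 62 mm above the bench and its foot 20 mm.
- grease_tin: Bystander: tin 66 mm across, 85 mm high. Origin: centre of its underside.
- screwdriver: Bystander: screwdriver 190 mm long lying on the bench.
- wire_spool: Bystander: red spool 90 mm across, 61 mm high.
- wrench: Bystander: wrench 180 mm long lying on the bench.

How it is judged:
By the outcome, as a careful person would: the job done as asked, in the order asked, and still so for the second after the job is handed in, with the robot touching nothing.
It also fails if it takes over 72 s, if anything falls off the work surface, if the arm or the gripper's body presses on something with over 40 N, if the wrist force passes 120 N, or if a joint passes its speed limit or range.

### The arm

A 7-joint arm with a two-finger parallel gripper is mounted at the origin on the work surface. World frame = base frame: x ahead of the robot, y to its left, z up, the work surface at z = 0. Lengths are in m, angles in rad, forces in N, time in s.
With the tool pointing down it reaches from about 0.4 to 0.875 m from the base axis. Payload 19.3 kg.
Tool frame: the origin (TCP) lies at the very end of the fingers, on their centre line; the grasp point (between the pads) lies 19 mm behind it; z points along the fingers, y is the line along which they close (so a half turn about z gives the same grasp; the last joint's range is limited). The gripper opens to 85 mm and grips with 20 to 120 N. Pads are 22 mm wide; open, the fingers measure 114 mm over their backs; the gripper's body (76 mm by 85 mm) begins 54 mm behind the grasp point. The pads swing forward as they close: fully open they stand 13 mm farther back than shut.
Start: joints at [1.14, 0.521, -0.036, 1.599, 0.021, 1.021, -0.113], TCP at [0.221, -0.585, 0.231] pointing down, gripper open.
Joint ranges: [-2.91, 2.91], [-0.3, 2.13], [-1.5, 1.42], [0.17, 2.43], [-1.26, 4.41], [0.16, 1.93], [-2.52, 2.52]. Speed limits (rad/s): [1.89, 1.89, 2.39, 2.39, 3.01, 3.01, 3.01].

### API

Orientations are given as [roll, pitch, yaw] about the fixed x, y, z axes, in that order (R = Rz(yaw) Ry(pitch) Rx(roll)).
In Python, from workcell import bot gives the robot as it stands.
- The arm moves only by the tool carry_out, never from a script. Its argument "rows" is a list that holds one entry, the list of rows, each a list of 4 numbers: the shift along the tool's x, y, z in m, then the turn about the tool's z in degrees. In form: [[[x, y, z, twist], ...]]. A call has 1 to 12 rows; each row is the pose to reach, as a shift and turn from the pose commanded when the call began, along the tool's axes at that moment; what a row does not reach only later rows make up. A row lasts 1/12 s, in which the tool goes at most 41.7 mm and 7.16 degrees, less where a joint would pass 70% of its speed; a pose out of reach is approached as far as the arm can. A call with a gripper value outside its range is refused whole. "grip" is the finger opening in m, from 0 to 0.0854, set as the call begins (left out, the last holds). The fingers move at their own pace and stop on an object; "grip_force" is the grip in N (left out, the last holds). Time passes only in rows, so rows that repeat a pose let the fingers close. It gives the time, the measured TCP pose, the force, the opening and the grip force at its end, in the units of the state.
- bot.observe(): the state, without advancing time (a new reading comes with each control period).
- bot.grab_frame(name): name is "scene" or "side" or "wrist"; returns a dict with "pixels" (480x640x3 uint8, red, green, blue), "K" (3x3 intrinsics, pixels), "pose" (4x4, takes a point from camera to world coordinates). Camera axes: x right, y down, z forward; pixel columns grow to the right and rows downward; lengths in m; the calibration is good to about 2 mm. A picture is of the moment at which its call begins. There is no depth.
- bot.job_done(): hands the job in; it is judged then, once.
Trained networks look in a picture, given as the dict that the camera call returned (one of the last four; its "shot" number tells which), for a name from the list of things; names that differ only in an ending like _2 or _b are one class to them, and where a whole thing is asked for, a point or a joint stands for the part that bears it (a point fixed in the world has none). Each returns a list of dicts, best first, with "conf" (0 to 1); they miss things now and then, are a little off and sometimes report something else, mostly with a low value. They report only what shows in the picture. A call takes as long as a camera call.
- bot.look_for(picture, label): "position" ([column, row] in pixels, amid what is visible of it).
- bot.regions_of(picture, label): "region" (480x640 bool, what is visible of it) and "position" ([column, row] in pixels, amid what is visible of it).
- bot.spot_point(picture, label): "position" ([column, row] in pixels: a listed point, or the origin of a listed thing).
The state is a dict: "clock": time; "qpos": joint angles; "qd": joint speeds; "joint_efforts": joint torques, N m; "position": TCP position; "tool_rot": TCP orientation; "force": force on the tool from outside, world axes, zero at the start; "moment": the same for the moment, N m; "grip_width": finger opening in m; "finger_force": force on a finger pad.
Only numpy, scipy, OpenCV 4.12 (cv2) and the standard library are available. Lean on these libraries where they do the work, as an engineer would, in place of code of your own. Each camera call takes 0.05 s, during which the arm holds its last target. There are 200 camera calls.

## Working session

There is one attempt and no reset: what is moved stays moved. The work goes in short steps, Python scripts to look and compute and a tool call to move; the robot and the scene stay as the last step left them, time stands still between calls to the robot, and variables do not carry over. Pictures are saved under pics/ and viewed, at most 10 in all, crops included, and the job is handed in when it is done.

Besides the shell and the picture viewer there is one more tool, called after "Call:" as name(argument=value, ...) on one line, values as JSON. carry_out: Moves the arm, as the interface text tells. Its arguments: {"type":"object","properties":{"rows":{"type":"array","items":{"type":"array","items":{"type":"array","items":{"type":"number"}}}},"grip":{"type":"number"},"grip_force":{"type":"number"}},"required":["rows"]}

```bash
mkdir -p pics; cat > h.py <<'E'
import numpy as np, cv2
from scipy.spatial.transform import Rotation as R
from workcell import bot
def ray(f,p):
    K=np.array(f["K"]);T=np.array(f["pose"]);d=T[:3,:3]@np.linalg.inv(K)@np.array([p[0],p[1],1.]);return T[:3,3],d/np.linalg.norm(d)
def atz(f,p,z):
    o,d=ray(f,p);return o+d*(z-o[2])/d[2]
def tri(rs):
    A=0;b=0
    for o,d in rs:
        P=np.eye(3)-np.outer(d,d);A=A+P;b=b+P@o
    x=np.linalg.solve(A,b);return x,[float(np.linalg.norm((np.eye(3)-np.outer(d,d))@(x-o))) for o,d in rs]
def proj(f,X):
    T=np.linalg.inv(np.array(f["pose"]));c=T[:3,:3]@np.array(X)+T[:3,3];u=np.array(f["K"])@c;return u[:2]/u[2]
E
python3 - <<'E'
from h import *
np.set_printoptions(precision=4,suppress=True)
F={n:bot.grab_frame(n) for n in("scene","side")}
for n in F: cv2.imwrite(f"pics/{n}0.png",F[n]["pixels"][:,:,::-1]); print(n,np.array(F[n]["pose"])[:3,3])
for l in ["diebox","flap_lip","flap_hinge","cassette","cassette_grip","anvil_bar","fixture","fixture_home","lever_pivot","lever_post","grease_tin","wire_spool","screwdriver","wrench"]:
    r=[]
    for n in F:
        q=bot.spot_point(F[n],l)
        if q: r.append((n,q[0]))
    if not r: print(l,None);continue
    s=[(n,np.round(q["position"],1),round(q["conf"],2)) for n,q in r]
    if len(r)==2: print(l,*tri([ray(F[n],q["position"]) for n,q in r]),s)
    else: print(l,s,atz(F[r[0][0]],r[0][1]["position"],0.0))
print(bot.observe())
E
```

```text
scene [1.3066 0.0191 1.1065]
side [0.2428 0.8588 0.7689]
diebox [('scene', array([245.4, 249. ]), 0.9)] [ 0.5711 -0.1969  0.    ]
flap_lip [ 0.5346 -0.2915  0.0911] [0.00697818600981439, 0.006978186009814292] [('scene', array([206.3, 217.7]), 0.72), ('side', array([388.2, 196.4]), 0.79)]
flap_hinge [ 0.5935 -0.1488  0.1166] [0.0036665695953101082, 0.003666569595310043] [('scene', array([256. , 230.4]), 0.82), ('side', array([351.6, 209.1]), 0.82)]
cassette [('scene', array([386.1, 238.8]), 0.49)] [0.5379 0.2099 0.    ]
cassette_grip None
anvil_bar [('scene', array([161.8, 218.6]), 0.62)] [ 0.4598 -0.4585  0.    ]
fixture [0.5334 0.217  0.003 ] [0.0005570622540986324, 0.0005570622540985566] [('scene', array([388.4, 236.8]), 0.86), ('side', array([319.9, 346.1]), 0.93)]
fixture_home [0.5954 0.2163 0.0133] [0.00272969533814251, 0.0027296953381425073] [('scene', array([389.9, 252.2]), 0.71), ('side', array([292., 335.]), 0.9)]
lever_pivot [0.5266 0.2101 0.0124] [0.003471894687384016, 0.0034718946873840057] [('scene', array([385.5, 232.3]), 0.69), ('side', array([322.9, 342.3]), 0.75)]
le
[... 623 characters left out ...]
([342.5, 296.9]), 0.7)]
wrench [ 0.4713 -0.4544  0.0033] [0.005281904632720497, 0.005281904632720695] [('scene', array([163.1, 222.5]), 0.57), ('side', array([424.5, 197.1]), 0.78)]
{'clock': 1.5, 'qpos': array([ 1.1398,  0.5214, -0.0363,  1.5995,  0.0212,  1.0211, -0.1128]), 'qd': array([ 0.0006, -0.0016,  0.0015,  0.0005,  0.0005, -0.0011, -0.0011]), 'joint_efforts': array([ -0.0015, -92.6856,   1.9777, -37.0256,   0.0181,   0.0018,
        -0.    ]), 'position': array([ 0.2206, -0.5848,  0.2313]), 'tool_rot': array([-3.1415, -0.    ,  0.3608]), 'force': array([-0.5822, -1.1663,  0.3831]), 'moment': array([ 0.0686,  0.0123, -0.0107]), 'finger_force': 0.0, 'grip_width': 0.08544152456798668}
```

View pics/scene0.png

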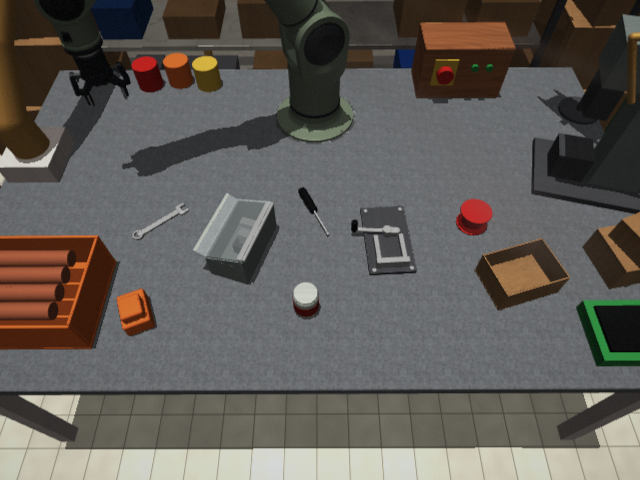

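View pics/side0.png

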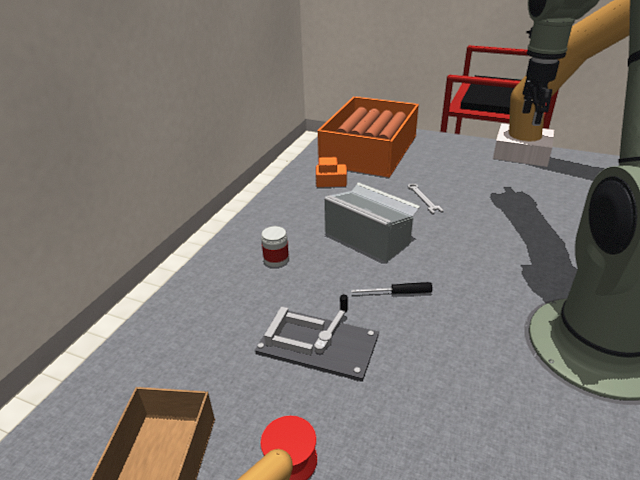

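The scene picture shows the grey box with its clear flap at about (240,240), its lip towards the image's upper left (206,218) and its hinge at (256,230). The fixture is at (388,237) and its lever post at (355,225). The side picture agrees: box (370,225), fixture (320,345), tin (275,245). The box's x axis heads about 67° in the world. I'll move the wrist camera above it for a closer look.

Call:
carry_out(rows=[[[0.43, -0.18, -0.12, -47], [0.43, -0.18, -0.12, -47], [0.43, -0.18, -0.12, -47], [0.43, -0.18, -0.12, -47], [0.43, -0.18, -0.12, -47], [0.43, -0.18, -0.12, -47], [0.43, -0.18, -0.12, -47], [0.43, -0.18, -0.12, -47], [0.43, -0.18, -0.12, -47], [0.43, -0.18, -0.12, -47], [0.43, -0.18, -0.12, -47], [0.43, -0.18, -0.12, -47]]])

```text
clock: 2.5
position: [0.5624, -0.2604, 0.3525]
tool_rot: [3.14, -0.002, 1.185]
force: [-0.1, -0.4, 0.5]
grip_width: 0.0853
finger_force: 0.0
```

```bash
python3 - <<'E'
from h import *
np.set_printoptions(precision=4,suppress=True)
F={n:bot.grab_frame(n) for n in("wrist","scene","side")}
cv2.imwrite("pics/w1.png",F["wrist"]["pixels"][:,:,::-1])
print(np.array(F["wrist"]["pose"]))
Z={"flap_lip":.095,"flap_hinge":.113,"cassette_grip":.071,"diebox":0,"anvil_bar":.005,"cassette":.005}
for l in Z:
    for n in F:
        q=bot.spot_point(F[n],l)
        if q: print(l,n,np.round(q[0]["position"],1),round(q[0]["conf"],2),atz(F[n],q[0]["position"],Z[l]))
o=bot.observe();print(o["clock"],o["position"],o["tool_rot"],o["qpos"])
E
```

```text
[[ 0.9267 -0.3602 -0.1073  0.5902]
 [-0.3758 -0.8872 -0.2676 -0.1919]
 [ 0.0011  0.2883 -0.9575  0.495 ]
 [ 0.      0.      0.      1.    ]]
flap_lip wrist [304.1 223.8] 0.91 [ 0.5404 -0.2819  0.095 ]
flap_lip scene [212.  219.5] 0.6 [ 0.5365 -0.2787  0.095 ]
flap_lip side [390.5 197.1] 0.74 [ 0.5283 -0.2725  0.095 ]
flap_hinge wrist [297.2  62.4] 0.58 [ 0.5918 -0.1443  0.113 ]
flap_hinge scene [256.8 233.2] 0.94 [ 0.5963 -0.1491  0.113 ]
flap_hinge side [354.6 209. ] 0.85 [ 0.5896 -0.1524  0.113 ]
diebox wrist [301.7 130.5] 0.68 [ 0.5688 -0.1994  0.    ]
diebox scene [244.  247.6] 0.74 [ 0.5663 -0.2014  0.    ]
diebox side [364.4 235.1] 0.96 [ 0.5781 -0.2061  0.    ]
3.55 [ 0.5594 -0.2646  0.3513] [-3.1416  0.      1.1811] [ 0.577   0.4335 -0.3431  1.4434  0.1476  1.2901 -0.1673]
```

View pics/w1.png

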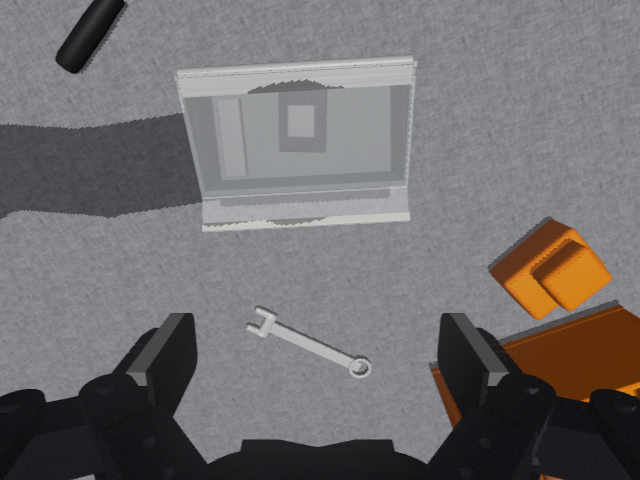

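The wrist picture shows the flap: hinge line from (177,72) to (414,58), lip edge from (203,229) to (410,218). The cassette's grip top is centred at about (300,121), with the base at (279–326, 90–152). The anvil bar is at the left (232,137).

```bash
python3 - <<'E'
from h import *
np.set_printoptions(precision=4,suppress=True)
T=np.array([[ 0.9267,-0.3602,-0.1073,0.5902],[-0.3758,-0.8872,-0.2676,-0.1919],[0.0011,0.2883,-0.9575,0.495],[0,0,0,1]])
f=bot.grab_frame("wrist"); T=np.array(f["pose"]); 
P=lambda p,z:atz(f,p,z)
a,b=P((177,72),.115),P((414,58),.115); c,d=P((203,229),.097),P((410,218),.097)
for s,t in((a,b),(c,d)): print(s,t,np.linalg.norm(t-s),np.degrees(np.arctan2(*(t-s)[1::-1])),(s+t)/2)
g=P((300.5,121),.09);print("grip",g)
q=[P(p,.09) for p in((288,105),(313,105),(314,136),(289,137))];print(q)
m=((a+b)/2)[:2];print("box",m-.056*np.array([np.cos(1.18),np.sin(1.18)]))
print(bot.observe()["clock"],f["K"])
E
```

```text
[ 0.491  -0.1173  0.115 ] [ 0.6814 -0.1835  0.115 ] 0.20153560316712318 -19.16477264745755 [ 0.5862 -0.1504  0.115 ]
[ 0.4421 -0.2523  0.097 ] [ 0.6362 -0.3197  0.097 ] 0.20546414393169637 -19.14749892988926 [ 0.5391 -0.286   0.097 ]
grip [ 0.5718 -0.1941  0.09  ]
[array([ 0.5666, -0.1765,  0.09  ]), array([ 0.5881, -0.1853,  0.09  ]), array([ 0.5783, -0.2115,  0.09  ]), array([ 0.556 , -0.2034,  0.09  ])]
box [ 0.5648 -0.2022]
3.6 [[413.0075   0.     316.9379]
 [  0.     413.0075 241.3996]
 [  0.       0.       1.    ]]
```

Call:
carry_out(rows=[[[-0.058, -0.009, 0, -3.2], [-0.058, -0.009, 0.04, -3.2], [-0.058, -0.009, 0.08, -3.2], [-0.058, -0.009, 0.286, -3.2], [-0.058, -0.009, 0.286, -3.2], [-0.058, -0.009, 0.286, -3.2], [-0.058, -0.009, 0.286, -3.2], [-0.058, -0.009, 0.286, -3.2], [-0.058, -0.009, 0.286, -3.2], [-0.058, -0.009, 0.286, -3.2]]])

```text
clock: 4.43
position: [0.5284, -0.3143, 0.0646]
tool_rot: [-3.139, -0.001, 1.237]
force: [0.4, -0.5, 1.4]
grip_width: 0.0857
finger_force: 0.0
```

Call:
carry_out(rows=[[[0.006, 0, 0, 0], [0.009, 0, 0, 0], [0.012, 0, 0, 0], [0.014, 0, 0, 0], [0.014, 0, 0, 0]]])

```text
clock: 4.85
position: [0.5344, -0.3011, 0.0665]
tool_rot: [3.14, 0.0, 1.238]
force: [-0.1, -0.2, -0.2]
grip_width: 0.0856
finger_force: 0.0
```

Call:
carry_out(rows=[[[0.002, 0, 0, 0], [0.004, 0, 0, 0], [0.006, 0, 0, 0], [0.006, 0, 0, 0]]])

```text
clock: 5.18
position: [0.5355, -0.296, 0.0653]
tool_rot: [-3.142, 0.0, 1.237]
force: [-0.8, -1.2, 0.2]
grip_width: 0.0855
finger_force: 0.6
```

Call:
carry_out(rows=[[[0.002, 0, 0, 0], [0.003, 0, 0, 0], [0.003, 0, 0, 0]]])

```text
clock: 5.43
position: [0.5357, -0.2954, 0.0653]
tool_rot: [-3.142, 0.003, 1.235]
force: [-3.5, -12.5, -0.8]
grip_width: 0.0857
finger_force: 6.6
```

Call:
carry_out(rows=[[[0, 0, -0.004, 0], [0, 0, -0.008, 0], [0, 0, -0.013, 0], [0, 0, -0.018, 0]]])

```text
clock: 5.77
position: [0.5353, -0.2963, 0.0833]
tool_rot: [-3.141, 0.004, 1.235]
force: [-3.8, -17.6, -2.0]
grip_width: 0.0857
finger_force: 9.1
```

```bash
python3 - <<'E'
from h import *
f=bot.grab_frame("wrist")
cv2.imwrite("pics/w2.png",f["pixels"][:,:,::-1])
s=bot.grab_frame("side")
cv2.imwrite("pics/s2.png",cv2.resize(s["pixels"][130:310,270:510,::-1],None,fx=3,fy=3))
o=bot.observe();print(o["force"],o["position"],o["clock"])
E
```

```text
[ -4.19109654 -18.12580039  -2.05966288] [ 0.5353226  -0.2963835   0.08383078] 5.8667
```

View pics/s2.png

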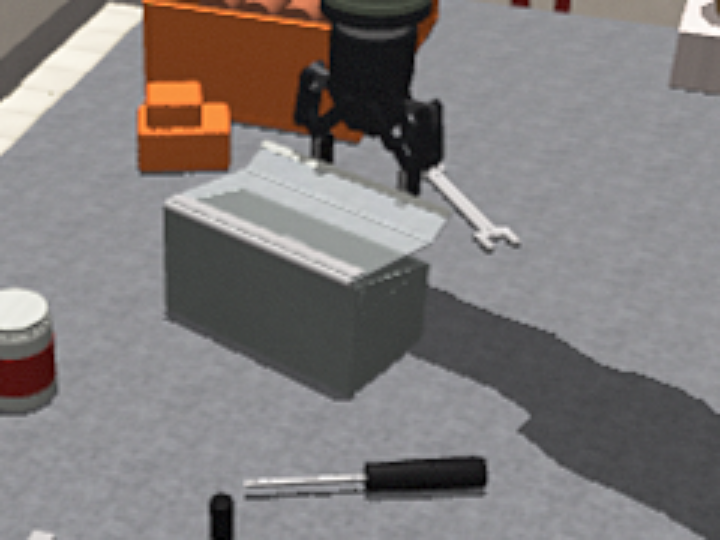

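The side crop shows the flap lifted about level with the fingers pressing at its lip edge (about (410,190)). The friction lift works, so I'll follow the hinge circle upwards.

Call:
carry_out(rows=[[[0.0, 0, -0.006, 0], [0.001, 0, -0.013, 0], [0.001, 0, -0.019, 0], [0.002, 0, -0.026, 0], [0.005, 0, -0.038, 0], [0.009, 0, -0.051, 0], [0.014, 0, -0.0625, 0], [0.02, 0, -0.074, 0], [0.02, 0, -0.074, 0]]])

```text
clock: 6.62
position: [0.5424, -0.2767, 0.1597]
tool_rot: [3.14, 0.004, 1.235]
force: [-10.0, -17.4, 7.4]
grip_width: 0.0851
finger_force: 9.7
```

Call:
carry_out(rows=[[[0.003, 0, -0.0055, 0], [0.007, 0, -0.011, 0], [0.011, 0, -0.016, 0], [0.015, 0, -0.021, 0], [0.0235, 0, -0.03, 0], [0.033, 0, -0.038, 0], [0.043, 0, -0.045, 0], [0.054, 0, -0.05, 0], [0.064, 0, -0.053, 0], [0.064, 0, -0.053, 0]]])

```text
clock: 7.45
position: [0.5647, -0.213, 0.2116]
tool_rot: [3.14, 0.001, 1.238]
force: [-3.6, -4.8, 7.4]
grip_width: 0.0857
finger_force: 4.3
```

Call:
carry_out(rows=[[[0.01, 0, 0.001, 0], [0.02, 0, 0.002, 0], [0.03, 0, 0.003, 0], [0.04, 0, 0.004, 0], [0.05, 0, 0.004, 0], [0.058, 0, 0.004, 0], [0.058, 0, 0.004, 0]]])

```text
clock: 8.03
position: [0.5835, -0.1576, 0.2064]
tool_rot: [3.141, -0.0, 1.238]
force: [-1.8, -4.1, 3.9]
grip_width: 0.0853
finger_force: 2.2
```

```bash
python3 - <<'E'
from h import *
s=bot.grab_frame("side")
cv2.imwrite("pics/s3.png",cv2.resize(s["pixels"][90:290,270:510,::-1],None,fx=3,fy=3))
o=bot.observe();print(o["force"],o["position"],o["qpos"],o["clock"])
E
```

```text
[-2.68093245 -4.02327966  2.97327477] [ 0.58317645 -0.15859868  0.20636507] [ 0.40317528  0.53233264 -0.34084377  1.66991345  0.20665797  0.97496364
 -0.3435124 ] 8.0833
```

View pics/s3.png

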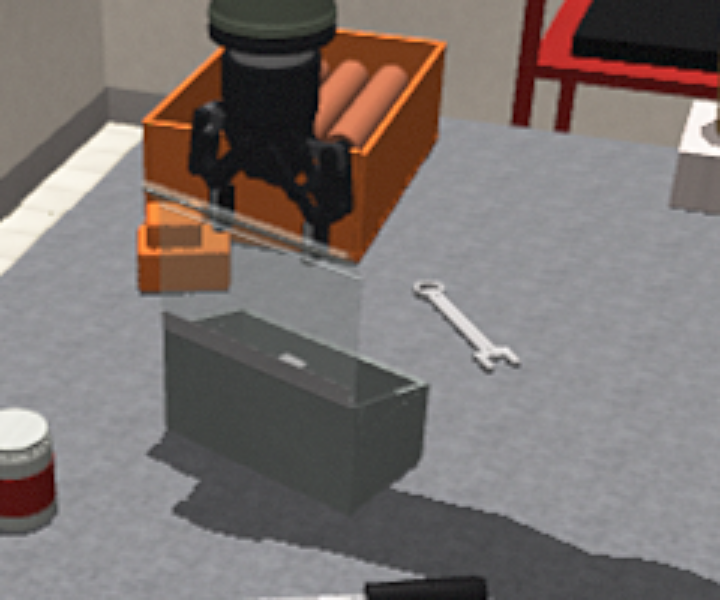

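The side crop shows the flap standing almost upright (its edge from (145,185) to (360,270)), held by both open fingers. The palm is still above the edge. Next I turn the hand so that a finger's back carries the flap clear of the palm.

Call:
carry_out(rows=[[[-0.003, 0, 0, 7], [-0.01, 0, 0, 14], [-0.016, 0, 0, 21], [-0.022, 0, 0, 28], [-0.027, 0, 0, 35], [-0.032, 0, 0, 42], [-0.036, 0, 0, 49], [-0.039, 0, 0, 56], [-0.041, 0, 0, 63], [-0.042, 0, 0, 70], [-0.042, 0, 0, 77], [-0.042, 0, 0, 84]]])

```text
clock: 9.08
position: [0.5684, -0.1996, 0.2061]
tool_rot: [3.141, 0.001, -0.236]
force: [-5.5, -2.4, 2.7]
grip_width: 0.0855
finger_force: 2.6
```

```bash
python3 - <<'E'
from h import *
s=bot.grab_frame("side")
cv2.imwrite("pics/s4.png",cv2.resize(s["pixels"][90:290,270:510,::-1],None,fx=3,fy=3))
o=bot.observe();print(o["force"],o["position"],o["tool_rot"],o["qpos"],o["clock"])
E
```

```text
[-2.06304853 -2.71026779  2.19207436] [ 0.56846546 -0.19948761  0.20607606] [ 3.14120442e+00  1.16409701e-03 -2.46558046e-01] [ 0.21981221  0.51335224  0.02748989  1.68899068 -0.01623177  0.94063938
 -1.56401298] 9.1333
```

View pics/s4.png

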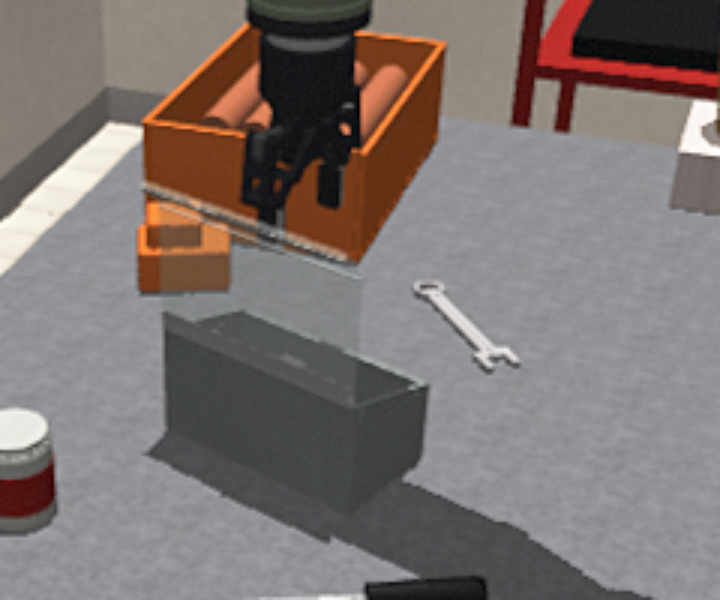

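The side crop shows the hand turned, with one finger's back at (268,225) against the flap, which is still upright. I'll go down past the flap edge.

Call:
carry_out(rows=[[[0, 0.003, 0.01, 0], [0, 0.005, 0.025, 0], [0, 0.005, 0.045, 0], [0, 0.005, 0.065, 0], [0, 0.005, 0.065, 0]]])

```text
clock: 9.55
position: [0.5661, -0.2045, 0.1378]
tool_rot: [3.141, 0.004, -0.23]
force: [-3.7, -7.1, -1.6]
grip_width: 0.0853
finger_force: 0.0
```

Call:
carry_out(rows=[[[0, 0, 0, -7], [0, 0, 0, -14], [0, 0, 0, -21], [0, 0, 0, -28], [0, 0, 0, -35], [0, 0, 0, -42], [0, 0, 0, -49], [0, -0.001, 0, -56], [0.001, -0.003, 0, -63], [0.002, -0.006, 0, -70], [0.003, -0.009, 0, -77], [0.0035, -0.0116, 0, -84]]])

```text
clock: 10.55
position: [0.5742, -0.1939, 0.1411]
tool_rot: [3.141, 0.0, 1.242]
force: [0.0, -5.9, 2.6]
grip_width: 0.0852
finger_force: 0.0
```

```bash
python3 - <<'E'
from h import *
f=bot.grab_frame("wrist");s=bot.grab_frame("side")
a=cv2.resize(s["pixels"][110:270,290:450,::-1],(400,400));b=cv2.resize(f["pixels"][:,:,::-1],(400,300))
o=np.zeros((400,800,3),np.uint8);o[:,:400]=a;o[:300,400:]=b
cv2.imwrite("pics/s5.png",o)
o=bot.observe();print(o["force"],o["position"],o["tool_rot"],o["clock"]);print(bot.spot_point(f,"cassette_grip"),bot.spot_point(f,"cassette"))
for q in bot.spot_point(f,"cassette_grip")[:1]: print(atz(f,q["position"],.071))
r=bot.regions_of(f,"cassette")
for q in r[:1]:
    ys,xs=np.where(q["region"]);print(q["conf"],xs.min(),xs.max(),ys.min(),ys.max())
E
```

```text
[-2.74648517 -3.31626858  0.03433129] [ 0.57389344 -0.19360578  0.14100578] [-3.14106320e+00 -1.90490180e-04  1.23898629e+00] 10.65
[] []
```

View pics/s5.png

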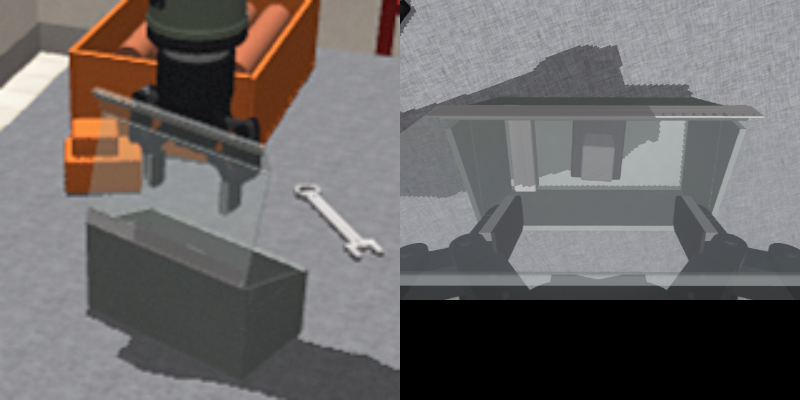

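```bash
python3 - <<'E'
from h import *
f=bot.grab_frame("wrist")
X=np.array([.328,.9447,0]);Y=np.array([-.9447,.328,0]);c=np.array([.5718,-.1941,0])
for z in(.09,.045):
    w,l=(.013,.015) if z>.05 else (.025,.032)
    print(z,[np.round(proj(f,c+sx*l*X+sy*w*Y+[0,0,z])).tolist() for sx in(-1,1) for sy in(1,-1)])
print(np.round(np.array(f["pose"])[:3,3],3))
cv2.imwrite("pics/w6.png",cv2.resize(f["pixels"][160:330,220:420,::-1],None,fx=3,fy=3))
E
```

```text
0.09 [[288.0, 301.0], [339.0, 301.0], [286.0, 245.0], [339.0, 245.0]]
0.045 [[274.0, 295.0], [354.0, 295.0], [271.0, 194.0], [356.0, 194.0]]
[ 0.599 -0.124  0.284]
```

View pics/w6.png

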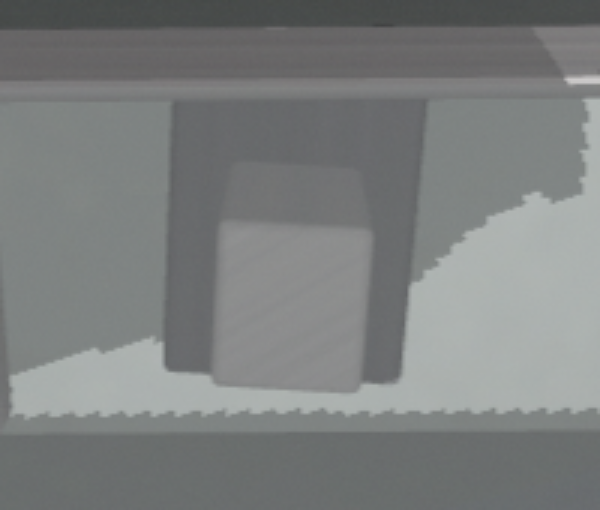

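The crop shows the grip top centred at about (317,262) in the full wrist frame, turned about -4° and some 5 mm further back than first measured. I'll correct for that and descend in two stages.

Call:
carry_out(rows=[[[0.0025, 0, 0.01, 3.6], [0.0025, 0, 0.025, 3.6], [0.0025, 0, 0.04, 3.6], [0.0025, 0, 0.05, 3.6], [0.0025, 0, 0.055, 3.6]]])

```text
clock: 11.32
position: [0.5746, -0.1905, 0.0852]
tool_rot: [-3.14, 0.0, 1.173]
force: [-2.4, -4.2, 1.7]
grip_width: 0.0855
finger_force: 0.0
```

Call:
carry_out(rows=[[[0, 0, 0.012, 0], [0, 0, 0.024, 0], [0, 0, 0.034, 0], [0, 0, 0.034, 0]]])

```text
clock: 11.65
position: [0.5742, -0.1902, 0.0502]
tool_rot: [-3.139, 0.0, 1.174]
force: [-1.4, -3.9, 0.7]
grip_width: 0.0855
finger_force: 0.0
```

Forces are low. Closing on the grip block.

Call:
carry_out(rows=[[[0, 0, 0, 0], [0, 0, 0, 0], [0, 0, 0, 0], [0, 0, 0, 0], [0, 0, 0, 0], [0, 0, 0, 0], [0, 0, 0, 0], [0, 0, 0, 0]]], grip=0.015, grip_force=70)

```text
clock: 12.32
position: [0.5753, -0.1907, 0.0528]
tool_rot: [3.141, -0.0, 1.174]
force: [-2.8, -3.7, 6.5]
grip_width: 0.0254
finger_force: 68.6
```

Call:
carry_out(rows=[[[0, 0, -0.002, 0], [0, 0, -0.006, 0], [0, 0, -0.012, 0], [0, 0, -0.02, 0], [0, 0, -0.02, 0]]])

```text
clock: 12.73
position: [0.5756, -0.1908, 0.074]
tool_rot: [3.14, -0.0, 1.174]
force: [-1.8, -5.0, -0.5]
grip_width: 0.0252
finger_force: 69.0
```

The cassette is held (opening 25 mm, weight about 5 N). I'll lift it over the front wall, then draw back slowly so the flap comes down on the hand.

Call:
carry_out(rows=[[[0, 0, -0.02, 0], [0, 0, -0.04, 0], [0, 0, -0.06, 0], [0, 0, -0.073, 0], [-0.01, 0, -0.075, 0], [-0.025, 0, -0.075, 0], [-0.04, 0, -0.075, 0], [-0.055, 0, -0.075, 0], [-0.07, 0, -0.075, 0], [-0.085, 0, -0.075, 0], [-0.1, 0, -0.075, 0]]])

```text
clock: 13.65
position: [0.5346, -0.2847, 0.1457]
tool_rot: [-3.14, 0.0, 1.173]
force: [-0.1, -1.5, -3.9]
grip_width: 0.0255
finger_force: 70.1
```

```bash
python3 - <<'E'
from h import *
s=bot.grab_frame("side")
cv2.imwrite("pics/s7.png",cv2.resize(s["pixels"][90:310,240:510,::-1],None,fx=2.6,fy=2.6))
o=bot.observe();print(o["force"],o["position"],o["grip_width"],o["clock"])
E
```

```text
[ -4.88527717 -10.07678312  -3.61230562] [ 0.53301126 -0.28821257  0.14559416] 0.02553440902960484 13.7
```

View pics/s7.png

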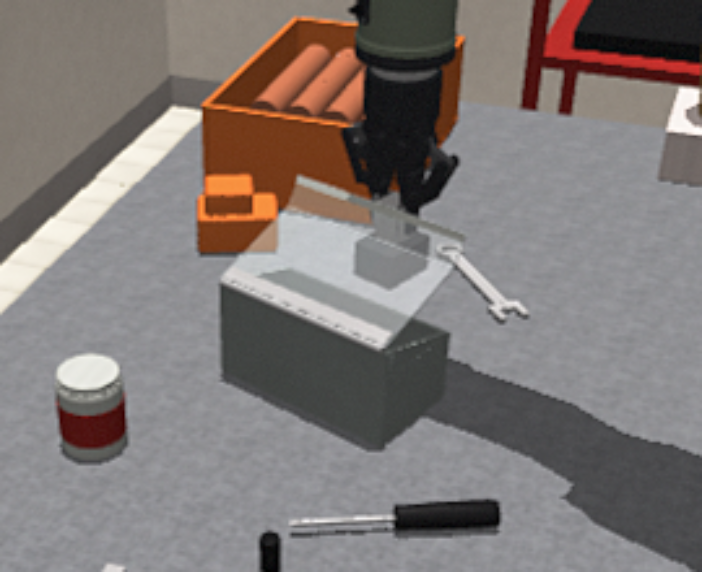

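The crop shows the cassette clear of the box at (395,250), with the flap resting on the hand at about 40° and closing as I back off.

Call:
carry_out(rows=[[[-0.008, 0, 0, 0], [-0.016, 0, 0, 0], [-0.024, 0, 0, 0], [-0.032, 0, 0, 0], [-0.04, 0, 0, 0], [-0.048, 0, 0, 0], [-0.056, 0, 0, 0], [-0.064, 0, 0, 0], [-0.075, 0, 0, 0], [-0.085, 0, -0.01, 0], [-0.085, 0, -0.04, 0], [-0.085, 0, -0.08, 0]]])

```text
clock: 14.7
position: [0.5017, -0.3618, 0.2265]
tool_rot: [-3.137, -0.001, 1.173]
force: [0.2, -0.4, -4.1]
grip_width: 0.0252
finger_force: 70.1
```

Call:
carry_out(rows=[[[0, 0, -0.04, 0], [0.02, -0.005, -0.075, -7], [0.35, -0.07, -0.08, -70], [0.35, -0.07, -0.08, -70], [0.35, -0.07, -0.08, -70], [0.35, -0.07, -0.08, -70], [0.35, -0.07, -0.08, -70], [0.35, -0.07, -0.08, -70], [0.35, -0.07, -0.08, -70], [0.35, -0.07, -0.08, -70], [0.35, -0.07, -0.08, -70], [0.35, -0.07, -0.08, -70]]])

```text
clock: 15.7
position: [0.5745, -0.0087, 0.3082]
tool_rot: [3.14, -0.0, 2.407]
force: [0.2, -1.1, -2.8]
grip_width: 0.0251
finger_force: 70.4
```

Call:
carry_out(rows=[[[0.119, 0.196, 0, -43], [0.119, 0.196, 0, -43], [0.119, 0.196, 0, -43], [0.119, 0.196, 0, -43], [0.119, 0.196, 0, -43], [0.119, 0.196, 0, -43], [0.119, 0.196, 0, -43], [0.119, 0.196, 0, -43]]])

```text
clock: 16.37
position: [0.62, 0.2133, 0.3073]
tool_rot: [-3.142, -0.001, -3.138]
force: [-0.1, -0.0, -2.7]
grip_width: 0.0253
finger_force: 71.1
```

```bash
python3 - <<'E'
from h import *
np.set_printoptions(precision=4,suppress=True)
f=bot.grab_frame("wrist")
np.savez("w8.npz",K=f["K"],pose=f["pose"])
cv2.imwrite("pics/w8.png",f["pixels"][:,:,::-1])
Z={"fixture":0,"fixture_home":.012,"lever_pivot":.012,"lever_post":.062}
for l in Z:
    q=bot.spot_point(f,l)
    if q: print(l,np.round(q[0]["position"],1),round(q[0]["conf"],2),atz(f,q[0]["position"],Z[l]))
o=bot.observe();print(o["clock"],o["position"],o["tool_rot"],o["qpos"])
E
```

```text
fixture [315.5 111.9] 0.74 [0.5419 0.2117 0.    ]
fixture_home [316.8 164.5] 0.73 [0.5946 0.2133 0.012 ]
lever_pivot [313.4  92.1] 0.65 [0.5231 0.2096 0.012 ]
lever_post [207.5  82.3] 0.8 [0.5181 0.117  0.062 ]
16.6167 [0.6202 0.2116 0.3077] [-3.1408  0.0005 -3.1402] [ 0.1054  0.6374 -0.8888  1.3864  0.4945  1.3477  0.7784]
```

View pics/w8.png

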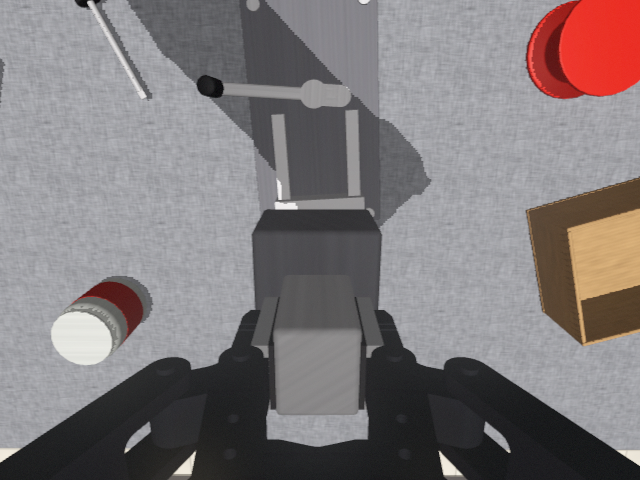

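The wrist view shows the rails' inner edges at about columns 284–289 (left) and 346–349 (right), the end stop at rows 198–209, and the lever at (210,86)–(313,93). The held cassette's front face spans rows 211–234 and is square to the hand.

```bash
python3 - <<'E'
from h import *
np.set_printoptions(precision=4,suppress=True)
f=np.load("w8.npz")
for n,p,z in [("Lrail",(284,115),.03),("Lrail",(289,199),.03),("Rrail",(346,110),.03),("Rrail",(349,197),.03),("stopL",(275,203),.04),("stopR",(364,198),.04),("cbL",(267,211),.2607),("cbR",(378,211),.2607),("ctL",(253,234),.3007),("ctR",(381,234),.3007),("gripL",(281,275),.3457),("gripR",(354,275),.3457),("piv",(313,93),.035)]: print(n,atz(f,p,z))
E
```

```text
Lrail [0.5452 0.1812 0.03  ]
Lrail [0.6279 0.1848 0.03  ]
Rrail [0.5403 0.2413 0.03  ]
Rrail [0.6255 0.2465 0.03  ]
stopL [0.6301 0.1713 0.04  ]
stopR [0.6246 0.2608 0.04  ]
cbL [0.5888 0.19   0.2607]
cbR [0.5886 0.2419 0.2607]
ctL [0.5887 0.1893 0.3007]
ctR [0.5885 0.2373 0.3007]
gripL [0.5874 0.2036 0.3457]
gripR [0.5873 0.2233 0.3457]
piv [0.5252 0.2094 0.035 ]
```

Call:
carry_out(rows=[[[0.033, 0.002, 0, -3.2], [0.033, 0.002, 0.04, -3.2], [0.033, 0.002, 0.08, -3.2], [0.033, 0.002, 0.12, -3.2], [0.033, 0.002, 0.16, -3.2], [0.033, 0.002, 0.195, -3.2], [0.033, 0.002, 0.215, -3.2], [0.033, 0.002, 0.222, -3.2], [0.033, 0.002, 0.222, -3.2]]])

```text
clock: 17.37
position: [0.5865, 0.2143, 0.0843]
tool_rot: [-3.141, -0.002, -3.082]
force: [-0.2, 0.3, -2.4]
grip_width: 0.0252
finger_force: 71.0
```

```bash
python3 - <<'E'
from h import *
np.set_printoptions(precision=4,suppress=True)
f=bot.grab_frame("wrist");s=bot.grab_frame("side")
a=cv2.resize(s["pixels"][240:400,230:390,::-1],(400,400));b=cv2.resize(f["pixels"][100:400,120:520,::-1],(400,300))
o=np.zeros((400,800,3),np.uint8);o[:,:400]=a;o[:300,400:]=b
cv2.imwrite("pics/s9.png",o)
o=bot.observe();print(o["clock"],o["position"],o["tool_rot"],o["force"])
c=np.array([.5424,.2113,0]);u=np.array([.9984,.0558,0]);v=np.array([-.0558,.9984,0])
for yy in(-.03,.03): print([np.round(proj(f,c+x*u+yy*v+[0,0,.03])) for x in(0,.084)])
t=o["position"]
for sx in(-.032,.032):print([np.round(proj(f,t+sx*u+sy*v+[0,0,-.0478])) for sy in(-.025,.025)])
E
```

```text
17.4667 [0.5876 0.2153 0.0868] [ 3.141   0.0016 -3.0819] [ 0.3566 -0.4718 -2.8694]
[array([253., 181.]), array([259., 338.])]
[array([379., 181.]), array([371., 338.])]
[array([265., 212.]), array([373., 213.])]
[array([269., 335.]), array([367., 336.])]
```

View pics/s9.png

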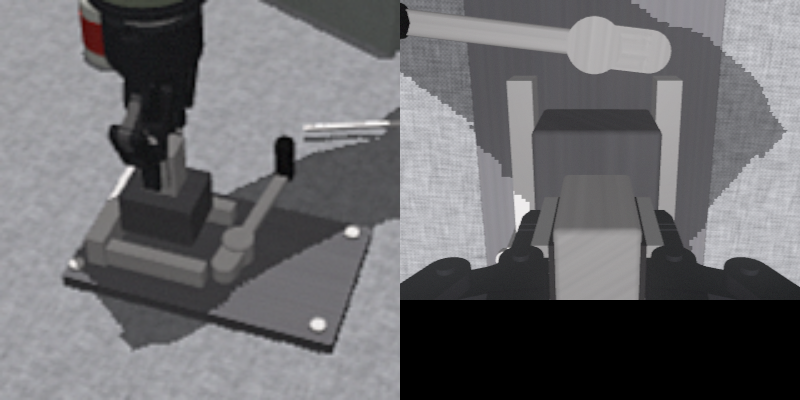

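The cassette hangs centred between the rails: in the wrist crop the rail inner edges are at 534/660 and the cassette bottom edges at 540/655. The cam nose is clear of it. Lowering gently.

Call:
carry_out(rows=[[[0, 0, 0.007, 0], [0, 0, 0.013, 0], [0, 0, 0.018, 0], [0, 0, 0.021, 0], [0, 0, 0.023, 0], [0, 0, 0.0245, 0], [0, 0, 0.0245, 0]]])

```text
clock: 18.05
position: [0.5867, 0.2152, 0.0606]
tool_rot: [3.142, -0.0, -3.081]
force: [-0.2, -0.5, -3.6]
grip_width: 0.025
finger_force: 71.1
```

Call:
carry_out(rows=[[[0, 0, 0.001, 0], [0, 0, 0.002, 0], [0, 0, 0.002, 0]]])

```text
clock: 18.3
position: [0.587, 0.2153, 0.0598]
tool_rot: [-3.141, 0.001, -3.081]
force: [-5.0, -3.1, 12.1]
grip_width: 0.0251
finger_force: 72.9
```

Seated. Release and rise.

Call:
carry_out(rows=[[[0, 0, -0.001, 0], [0, 0, -0.001, 0], [0, 0, -0.001, 0], [0, 0, -0.001, 0], [0, 0, -0.001, 0], [0, 0, -0.03, 0], [0, 0, -0.07, 0], [0, 0, -0.11, 0], [0, 0, -0.11, 0]]], grip=0.06)

```text
clock: 19.05
position: [0.589, 0.2171, 0.1759]
tool_rot: [3.138, 0.008, -3.081]
force: [0.2, 0.4, 1.2]
grip_width: 0.0599
finger_force: 0.0
```

```bash
python3 - <<'E'
from h import *
np.set_printoptions(precision=4,suppress=True)
f=bot.grab_frame("wrist");np.savez("w10.npz",K=f["K"],pose=f["pose"])
cv2.imwrite("pics/w10.png",f["pixels"][:,:,::-1])
o=bot.observe();print(o["clock"],o["position"],o["tool_rot"],o["qpos"],o["grip_width"])
for n in("lever_post","lever_pivot","cassette"):
  q=bot.spot_point(f,n)
  if q: print(n,q[0],atz(f,q[0]["position"],.062 if n=="lever_post" else .012))
c=np.array([.5424,.2113,0]);u=np.array([.9984,.0558,0]);v=np.array([-.0558,.9984,0])
p=c-.0165*u;print("pivot",p)
E
```

```text
19.1 [0.5883 0.2162 0.1726] [ 3.1398  0.0055 -3.0813] [ 0.0949  0.7198 -0.8524  1.6254  0.6023  1.0718  0.7009] 0.059984816016256
lever_post {'position': [148.5, 109.7], 'conf': 0.79} [0.5187 0.114  0.062 ]
lever_pivot {'position': [310.3, 126.0], 'conf': 0.9} [0.5236 0.2091 0.012 ]
cassette {'position': [315.7, 214.2], 'conf': 0.61} [0.5878 0.2169 0.012 ]
pivot [0.5259 0.2104 0.    ]
```

Call:
carry_out(rows=[[[0.074, -0.098, 0, -56.5], [0.074, -0.098, 0, -56.5], [0.074, -0.098, 0, -56.5], [0.074, -0.098, 0, -56.5], [0.074, -0.098, 0, -56.5], [0.074, -0.098, 0.03, -56.5], [0.074, -0.098, 0.06, -56.5], [0.074, -0.098, 0.085, -56.5], [0.074, -0.098, 0.085, -56.5]]], grip=0.05)

```text
clock: 20.0
position: [0.5162, 0.112, 0.0789]
tool_rot: [3.136, -0.004, -2.089]
force: [-0.4, -0.6, -1.3]
grip_width: 0.0503
finger_force: 0.0
```

```bash
python3 - <<'E'
from h import *
np.set_printoptions(precision=4,suppress=True)
o=bot.observe();print(o["clock"],o["position"],o["tool_rot"],o["qpos"],o["grip_width"])
F={n:bot.grab_frame(n) for n in("wrist","scene","side")}
r=[]
for n in F:
  q=bot.spot_point(F[n],"lever_post")
  if q: print(n,q[0],atz(F[n],q[0]["position"],.062));r.append(ray(F[n],q[0]["position"]))
if len(r)>1: print(tri(r))
E
```

```text
20.0 [0.5162 0.112  0.0789] [ 3.1355 -0.004  -2.0888] [ 0.37    0.8141 -1.0104  1.9316  0.8753  0.9261  1.5339] 0.050333687803768304
wrist {'position': [313.3, 305.9], 'conf': 0.72} [0.5191 0.1139 0.062 ]
scene {'position': [355.0, 223.5], 'conf': 0.66} [0.528  0.1162 0.062 ]
side {'position': [343.0, 297.6], 'conf': 0.68} [0.5186 0.121  0.062 ]
(array([0.5213, 0.1162, 0.0555]), [0.0007976690940599995, 0.0016781116007007512, 0.001483323498707599])
```

Call:
carry_out(rows=[[[0, 0, 0.015, 0], [0, 0, 0.03, 0], [0, 0, 0.046, 0], [0, 0, 0.046, 0], [0, 0, 0.046, 0]]])

```text
clock: 20.72
position: [0.519, 0.1131, 0.0385]
tool_rot: [-3.141, 0.0, -2.096]
force: [-0.1, 0.0, 0.8]
grip_width: 0.05
finger_force: 0.0
```

Call:
carry_out(rows=[[[0, 0, 0, 0], [0, 0, 0, 0], [0, 0, 0, 0], [0, 0, 0, 0], [0, 0, 0, 0]]], grip=0.02, grip_force=20)

```text
clock: 21.13
position: [0.5191, 0.1129, 0.0382]
tool_rot: [-3.141, 0.0, -2.095]
force: [-0.7, -0.3, -1.5]
grip_width: 0.0201
finger_force: 0.0
```

Call:
carry_out(rows=[[[0, 0, 0, 0], [0, 0, 0, 0], [0, 0, 0, 0]]], grip=0.012)

```text
clock: 21.38
position: [0.5191, 0.1128, 0.0381]
tool_rot: [-3.141, 0.0, -2.095]
force: [-0.7, -1.9, 6.2]
grip_width: 0.0168
finger_force: 21.5
```

Call:
carry_out(rows=[[[0.003, 0.0077, 0, 2.5], [0.006, 0.0155, 0, 5], [0.008, 0.0236, 0, 7.5], [0.0094, 0.0318, 0, 10], [0.0099, 0.04, 0, 12.5], [0.0099, 0.0484, 0, 15], [0.0089, 0.0567, 0, 17.5], [0.0074, 0.0649, 0, 20], [0.005, 0.0729, 0, 22.5], [0.0021, 0.0807, 0, 25], [0.0021, 0.0807, 0, 25]]])

```text
clock: 22.3
position: [0.4468, 0.1517, 0.0379]
tool_rot: [-3.141, -0.001, -2.533]
force: [-3.9, -4.3, 2.0]
grip_width: 0.0171
finger_force: 21.4
```

Call:
carry_out(rows=[[[-0.0005, 0.0083, 0, 2.5], [-0.001, 0.0166, 0, 5], [-0.0026, 0.0248, 0, 7.5], [-0.0049, 0.0328, 0, 10], [-0.0078, 0.0406, 0, 12.5], [-0.0115, 0.0481, 0, 15], [-0.0115, 0.0481, 0, 15]]])

```text
clock: 22.88
position: [0.4292, 0.1944, 0.0374]
tool_rot: [-3.136, -0.004, -2.797]
force: [-3.7, -15.5, 3.7]
grip_width: 0.017
finger_force: 22.3
```

Call:
carry_out(rows=[[[-0.001, 0.0032, 0, 1], [-0.0018, 0.0064, 0, 2], [-0.0028, 0.0095, 0, 3], [-0.0028, 0.0095, 0, 3]]])

```text
clock: 23.22
position: [0.4284, 0.2035, 0.0372]
tool_rot: [-3.135, -0.004, -2.848]
force: [-6.1, -20.1, 10.2]
grip_width: 0.0171
finger_force: 22.9
```

Call:
carry_out(rows=[[[-0.001, 0.003, 0, 0.5], [-0.002, 0.006, 0, 1], [-0.002, 0.006, 0, 1], [-0.002, 0.006, 0, 1]]])

```text
clock: 23.55
position: [0.4283, 0.2042, 0.0367]
tool_rot: [-3.126, -0.008, -2.867]
force: [-8.5, -50.3, 28.6]
grip_width: 0.0169
finger_force: 27.6
```

The post is at its stop (force rises, no more travel). I'll relieve, open and lift off.

Call:
carry_out(rows=[[[0.001, -0.003, 0, 0], [0.001, -0.0055, 0, 0], [0.001, -0.0055, 0, 0]]])

```text
clock: 23.8
position: [0.4286, 0.2036, 0.037]
tool_rot: [-3.135, -0.005, -2.864]
force: [-7.8, -22.0, 8.0]
grip_width: 0.0173
finger_force: 23.1
```

Call:
carry_out(rows=[[[0, 0, 0, 0], [0, 0, 0, 0], [0, 0, 0, 0], [0, 0, 0, 0], [0, 0, -0.03, 0], [0, 0, -0.07, 0], [0, 0, -0.11, 0], [0, 0, -0.15, 0], [0, 0, -0.19, 0], [0, 0, -0.2, 0], [0, 0, -0.2, 0]]], grip=0.05)

```text
clock: 24.72
position: [0.4311, 0.2089, 0.2408]
tool_rot: [3.141, 0.005, -2.863]
force: [0.8, 1.2, -0.9]
grip_width: 0.0498
finger_force: 0.0
```

```bash
python3 - <<'E'
from h import *
np.set_printoptions(precision=4,suppress=True)
o=bot.observe();print(o["clock"],o["position"],o["force"],o["grip_width"])
F={n:bot.grab_frame(n) for n in("scene","side")}
for l in("lever_post","cassette_grip","cassette","flap_lip","lever_pivot","anvil_bar"):
  r=[]
  for n in F:
    q=bot.spot_point(F[n],l)
    if q: r.append(ray(F[n],q[0]["position"]));print(l,n,np.round(q[0]["position"]),round(q[0]["conf"],2))
  if len(r)>1: print(l,tri(r))
c=np.array([.5424,.2113,0]);u=np.array([.9984,.0558,0])
for n in F: print(n,"exp grip",proj(F[n],c+.052*u+[0,0,.078]),"short",proj(F[n],c+.045*u+[0,0,.078]),"post",proj(F[n],c-.1115*u+[0,0,.062]))
E
```

```text
24.7167 [0.4311 0.2089 0.2408] [ 0.7517  1.1731 -0.885 ] 0.04980696523807551
lever_post scene [257. 229.] 0.65
lever_post side [371. 332.] 0.94
lever_post (array([ 0.4558, -0.1285, -0.1721]), [0.09198928059190088, 0.09198928059190084])
cassette_grip scene [393. 242.] 0.81
cassette scene [388. 256.] 0.67
cassette side [293. 336.] 0.57
cassette (array([0.599 , 0.2113, 0.0017]), [0.00028454343111664174, 0.0002845434311166818])
flap_lip scene [210. 218.] 0.6
flap_lip side [388. 194.] 0.84
flap_lip (array([ 0.5361, -0.2814,  0.0984]), [0.0017632077362095377, 0.0017632077362095323])
lever_pivot scene [386. 232.] 0.7
lever_pivot side [324. 340.] 0.73
lever_pivot (array([0.5261, 0.2085, 0.0147]), [0.0010237862836436499, 0.0010237862836437693])
anvil_bar scene [257. 231.] 0.63
scene exp grip [392.7344 239.4546] short [392.3538 237.3367] post [383.8181 196.7885]
side exp grip [292.222  311.4184] short [295.4024 312.1536] post [369.6535 335.1667]
```

```bash
python3 - <<'E'
from h import *
np.set_printoptions(precision=4,suppress=True)
f=bot.grab_frame("wrist")
for l,z in(("lever_post",.062),("lever_pivot",.012),("cassette_grip",.078),("cassette",.012),("fixture_home",.012)):
    q=bot.spot_point(f,l)
    if q: print(l,np.round(q[0]["position"]),round(q[0]["conf"],2),atz(f,q[0]["position"],z))
r=bot.regions_of(f,"cassette")
if r:
    y,x=np.where(r[0]["region"]);print(x.min(),x.max(),y.min(),y.max())
o=bot.observe();print(o["clock"],o["position"])
E
```

```text
lever_post [302. 212.] 0.84 [0.4316 0.1964 0.062 ]
lever_pivot [292. 294.] 0.63 [0.5237 0.2106 0.012 ]
cassette_grip [269. 397.] 0.66 [0.5933 0.2119 0.078 ]
cassette [276. 357.] 0.76 [0.5959 0.213  0.012 ]
241 306 325 428
25.7667 [0.43   0.2081 0.2378]
```

```bash
python3 - <<'E'
from h import *
np.set_printoptions(precision=4,suppress=True)
F={n:bot.grab_frame(n) for n in("side","wrist")}
for n in F:
    q=bot.spot_point(F[n],"lever_post");print(n,q[0],atz(F[n],q[0]["position"],.062))
    for P in([.430,.2045,.062],[.4316,.1964,.062]): print(proj(F[n],P))
f=F["wrist"];g=f["pixels"].max(2)
a,b=np.round(proj(f,[.43,.20,.062])).astype(int)
# dark round post top and its axis: dark pixel blob near it
m=(g[b-45:b+45,a-60:a+60]<45).astype(np.uint8)
n,l,s,c=cv2.connectedComponentsWithStats(m)
for i in range(1,n):
    if s[i,4]>80: print(s[i]+[a-60,b-45,0,0,0],c[i]+[a-60,b-45])
E
```

```text
side {'position': [371.2, 333.3], 'conf': 0.66} [0.4298 0.1992 0.062 ]
[370.268  335.1113]
[370.7639 332.0958]
wrist {'position': [305.1, 211.5], 'conf': 0.61} [0.4307 0.1988 0.062 ]
[312.2764 212.5565]
[301.8331 211.6948]
[293 193  22  28 331] [303.71  204.577]
```

The wrist view puts the post about 4° short of the locked heading, because the lightly gripped fingers gave way. I'll regrip firmly and push it home.

Call:
carry_out(rows=[[[0.0025, -0.0095, 0.04, 0], [0.0025, -0.0095, 0.08, 0], [0.0025, -0.0095, 0.12, 0], [0.0025, -0.0095, 0.155, 0], [0.0025, -0.0095, 0.185, 0], [0.0025, -0.0095, 0.199, 0], [0.0025, -0.0095, 0.199, 0]]])

```text
clock: 26.55
position: [0.4286, 0.1979, 0.0362]
tool_rot: [-3.141, -0.004, -2.862]
force: [-0.7, 0.5, -0.6]
grip_width: 0.0501
finger_force: 0.0
```

Call:
carry_out(rows=[[[0, 0, 0, 0], [0, 0, 0, 0], [0, 0, 0, 0], [0, 0, 0, 0], [0, 0, 0, 0], [0, 0, 0, 0]]], grip=0.01, grip_force=100)

```text
clock: 27.05
position: [0.4309, 0.1984, 0.0403]
tool_rot: [-3.141, 0.002, -2.863]
force: [-2.7, -2.5, 10.4]
grip_width: 0.015
finger_force: 97.6
```

Call:
carry_out(rows=[[[0, 0.002, 0, 0], [-0.0005, 0.004, 0, 0], [-0.001, 0.006, 0, 0], [-0.001, 0.006, 0, 0]]])

```text
clock: 27.38
position: [0.4304, 0.2026, 0.0401]
tool_rot: [-3.138, 0.001, -2.865]
force: [-2.0, -11.8, 17.4]
grip_width: 0.0145
finger_force: 98.2
```

Call:
carry_out(rows=[[[-0.0005, 0.002, 0, 0], [-0.001, 0.004, 0, 0], [-0.001, 0.004, 0, 0]]])

```text
clock: 27.63
position: [0.4301, 0.2041, 0.0399]
tool_rot: [-3.134, -0.001, -2.867]
force: [-2.6, -26.2, 27.3]
grip_width: 0.0149
finger_force: 99.8
```

Call:
carry_out(rows=[[[-0.0005, 0.002, 0, 0], [-0.001, 0.004, 0, 0], [-0.001, 0.004, 0, 0]]])

```text
clock: 27.88
position: [0.43, 0.2046, 0.0397]
tool_rot: [-3.128, -0.003, -2.869]
force: [-2.7, -46.1, 40.6]
grip_width: 0.0148
finger_force: 101.7
```

Call:
carry_out(rows=[[[0, -0.003, 0, 0], [0, -0.006, 0, 0], [0, -0.008, 0, 0], [0, -0.008, 0, 0]]])

```text
clock: 28.22
position: [0.4304, 0.2024, 0.04]
tool_rot: [-3.138, -0.002, -2.865]
force: [-15.8, -14.9, 28.7]
grip_width: 0.0146
finger_force: 100.0
```

Call:
carry_out(rows=[[[0, 0, 0, 0], [0, 0, 0, 0], [0, 0, 0, 0], [0, 0, 0, 0], [0, 0, -0.03, 0], [0, 0, -0.07, 0], [0, 0, -0.11, 0], [0, 0, -0.15, 0], [0, 0, -0.19, 0], [0, 0, -0.2, 0], [0, 0, -0.2, 0]]], grip=0.06)

```text
clock: 29.13
position: [0.4325, 0.2056, 0.2418]
tool_rot: [-3.141, 0.005, -2.864]
force: [0.7, -0.3, -1.1]
grip_width: 0.0598
finger_force: 0.0
```

```bash
python3 - <<'E'
from h import *
np.set_printoptions(precision=4,suppress=True)
f=bot.grab_frame("wrist");np.savez("w11.npz",K=f["K"],pose=f["pose"],px=f["pixels"])
q=bot.spot_point(f,"lever_post");print(q[0],atz(f,q[0]["position"],.062),bot.observe()["position"])
g8=np.load("w8.npz");im=cv2.imread("pics/w8.png",0)
def dirs(F,im,z):
    L=cv2.createLineSegmentDetector().detect(im)[0][:,0]
    for l in L:
        if np.hypot(l[2]-l[0],l[3]-l[1])<45: continue
        a,b=atz(F,l[:2],z),atz(F,l[2:],z);d=b-a
        if .40<min(a[0],b[0]) and max(a[0],b[0])<.68 and .13<min(a[1],b[1]) and max(a[1],b[1])<.3: print(np.round(a[:2],3),np.round(b[:2],3),round(float(np.degrees(np.arctan2(d[1],d[0]))),1))
print("w8");dirs(g8,im,.02)
print("now");dirs(f,cv2.cvtColor(f["pixels"],cv2.COLOR_RGB2GRAY),.02)
E
```

```text
{'position': [305.4, 201.1], 'conf': 0.58} [0.4269 0.1946 0.062 ] [0.4315 0.2046 0.2388]
w8
[0.641 0.16 ] [0.64  0.264] 90.3
[0.627 0.261] [0.633 0.169] -85.8
[0.541 0.241] [0.626 0.246] 3.5
[0.626 0.259] [0.54  0.253] -176.5
[0.546 0.167] [0.599 0.171] 3.6
[0.63  0.185] [0.545 0.18 ] -176.6
[0.444 0.164] [0.515 0.236] 45.5
[0.444 0.269] [0.545 0.275] 3.6
[0.513 0.145] [0.444 0.141] -176.8
[0.55  0.275] [0.61  0.279] 4.0
[0.665 0.277] [0.664 0.169] -90.1
now
[0.547 0.242] [0.629 0.247] 3.3
[0.628 0.259] [0.546 0.255] -176.6
[0.427 0.154] [0.423 0.2  ] 94.1
[0.424 0.199] [0.42  0.264] 93.6
[0.613 0.139] [0.553 0.15 ] 169.3
[0.578 0.237] [0.583 0.186] -84.8
[0.533 0.273] [0.645 0.28 ] 3.4
[0.423 0.264] [0.426 0.207] -86.5
```

```bash
python3 - <<'E'
from h import *
np.set_printoptions(precision=4,suppress=True)
f=bot.grab_frame("wrist")
for l in("cam_lever","lever_post","cassette"):
    r=bot.regions_of(f,l)
    if not r: print(l,"none");continue
    y,x=np.where(r[0]["region"]);print(l,round(r[0]["conf"],2),len(x),x.min(),x.max(),y.min(),y.max())
    if l=="cassette":
        rr=cv2.minAreaRect(np.c_[x,y].astype(np.float32));print(rr);M=r[0]["region"]
        for row in range(y.min(),y.max(),8): print(row,np.where(M[row])[0][[0,-1]],end=" ")
    else:
        M=r[0]["region"]
        for row in range(y.min(),y.max(),8):
            c=np.where(M[row])[0]
            if len(c): print(row,c[[0,-1]],atz(f,(c[[0,-1]].mean(),row),.026)[:2],end=" ")
    print()
for P in([.5424,.2113,.026],[.526,.2103,.026],[.431,.2044,.062],[.431,.2044,.02],[.56,.212,.026]): print(P,proj(f,P))
E
```

```text
cam_lever 0.94 2439 280 319 193 334
193 [306 314] [0.4238 0.1963] 201 [300 319] [0.4307 0.1978] 209 [298 319] [0.4378 0.1988] 217 [300 315] [0.445  0.1999] 225 [299 311] [0.4527 0.1998] 233 [298 310] [0.46   0.2009] 241 [297 308] [0.4676 0.2016] 249 [296 307] [0.4751 0.2027] 257 [295 306] [0.4828 0.2039] 265 [294 305] [0.4905 0.205 ] 273 [292 304] [0.4984 0.2058] 281 [291 304] [0.5062 0.2074] 289 [284 306] [0.5146 0.2073] 297 [282 307] [0.5225 0.2089] 305 [280 307] [0.5307 0.2102] 313 [282 302] [0.5392 0.2109] 321 [282 301] [0.5474 0.2127] 329 [281 299] [0.5561 0.2135] 
lever_post 0.77 2489 280 319 192 335
192 [305 312] [0.4233 0.1948] 200 [299 318] [0.4301 0.1967] 208 [298 319] [0.437  0.1986] 216 [300 317] [0.4439 0.2005] 224 [299 312] [0.4517 0.1999] 232 [298 311] [0.459  0.2011] 240 [297 309] [0.4666 0.2017] 248 [296 308] [0.4741 0.2029] 256 [295 307] [0.4817 0.204 ] 264 [294 305] [0.4895 0.2048] 272 [293 303] [0.4975 0.2055] 280 [291 302] [0.5055 0.2062] 288 [284 305] [0.5137 0.2065] 296 [282 307] [0.5216 0.2087] 304 [280 306] [0.5299 0.2094] 312 [282 302] [0.5382 0.2107] 320 [281 301] [0.5466 0.2119] 328 [280 300] [0.5551 0.2132] 
cassette 0.9 4553 248 309 324 426
((276.54071044921875, 375.1898498535156), (53.54231262207031, 99.00639343261719), 9.688786506652832)
324 [262 268] 332 [259 309] 340 [257 308] 348 [255 308] 356 [253 306] 364 [253 305] 372 [251 303] 380 [249 301] 388 [249 301] 396 [248 300] 404 [257 298] 412 [256 286] 420 [255 284] 
[0.5424, 0.2113, 0.026] [291.4816 316.051 ]
[0.526, 0.2103, 0.026] [294.9566 300.6204]
[0.431, 0.2044, 0.062] [316.7161 212.5877]
[0.431, 0.2044, 0.02] [316.7387 201.9847]
[0.56, 0.212, 0.026] [287.4684 332.1126]
```

Call:
carry_out(rows=[[[0.011, -0.037, 0, -77.5], [0.011, -0.037, 0, -77.5], [0.011, -0.037, 0, -77.5], [0.011, -0.037, 0.0, -77.5], [0.011, -0.037, 0, -77.5], [0.011, -0.037, 0.03, -77.5], [0.011, -0.037, 0.06, -77.5], [0.011, -0.037, 0.09, -77.5], [0.011, -0.037, 0.12, -77.5], [0.011, -0.037, 0.15, -77.5], [0.011, -0.037, 0.18, -77.5], [0.011, -0.037, 0.2, -77.5]]], grip=0.0, grip_force=100)

```text
clock: 30.43
position: [0.4294, 0.1662, 0.0355]
tool_rot: [3.138, 0.0, -1.501]
force: [0.4, -0.2, -1.0]
grip_width: 0.0002
finger_force: 0.0
```

Call:
carry_out(rows=[[[-0.005, 0, 0, 0], [-0.008, 0, 0, 0], [-0.011, 0, 0, 0], [-0.011, 0, 0, 0]]])

```text
clock: 30.77
position: [0.4306, 0.1781, 0.04]
tool_rot: [-3.14, 0.0, -1.51]
force: [0.3, -1.1, 0.8]
grip_width: -0.0
finger_force: 0.2
```

Call:
carry_out(rows=[[[-0.002, 0, 0, 0], [-0.004, 0, 0, 0], [-0.004, 0, 0, 0]]])

```text
clock: 31.02
position: [0.4304, 0.1809, 0.0395]
tool_rot: [-3.141, -0.001, -1.511]
force: [-0.4, -4.5, 3.6]
grip_width: 0.0001
finger_force: 2.2
```

Call:
carry_out(rows=[[[-0.002, 0, 0, 0], [-0.004, 0, 0, 0], [-0.004, 0, 0, 0]]])

```text
clock: 31.27
position: [0.43, 0.1839, 0.0393]
tool_rot: [-3.141, -0.003, -1.511]
force: [-2.0, -9.1, 5.5]
grip_width: -0.0003
finger_force: 4.6
```

Call:
carry_out(rows=[[[-0.001, 0, 0, 0], [-0.002, 0, 0, 0], [-0.002, 0, 0, 0]]])

```text
clock: 31.52
position: [0.4299, 0.1842, 0.0392]
tool_rot: [-3.141, -0.006, -1.512]
force: [-3.4, -19.8, 13.6]
grip_width: -0.0002
finger_force: 10.3
```

Call:
carry_out(rows=[[[-0.001, 0, 0, 0], [-0.002, 0, 0, 0], [-0.002, 0, 0, 0]]])

```text
clock: 31.77
position: [0.4299, 0.1844, 0.039]
tool_rot: [3.142, -0.01, -1.514]
force: [-3.0, -31.3, 20.5]
grip_width: 0.0
finger_force: 15.8
```

Call:
carry_out(rows=[[[0.003, 0, 0, 0], [0.006, 0, 0, 0], [0.008, 0, 0, 0], [0.008, 0, 0, 0]]])

```text
clock: 32.1
position: [0.4306, 0.1806, 0.0392]
tool_rot: [-3.141, -0.001, -1.511]
force: [1.1, -6.5, 3.4]
grip_width: 0.0002
finger_force: 3.0
```

Call:
carry_out(rows=[[[0.003, 0, 0, 0], [0.006, 0, 0, 0], [0.006, 0, 0, 0]]])

```text
clock: 32.35
position: [0.4305, 0.1751, 0.0389]
tool_rot: [-3.142, 0.0, -1.51]
force: [0.4, -0.8, 0.1]
grip_width: -0.0001
finger_force: 0.0
```

Call:
carry_out(rows=[[[0, 0, -0.04, 0], [0, 0, -0.08, 6], [0, 0, -0.12, 13], [0, 0, -0.16, 20], [0, 0, -0.2, 27], [0, 0, -0.2, 34], [0, 0, -0.2, 41], [0, 0, -0.2, 48], [0, 0, -0.2, 55], [0, 0, -0.2, 62], [0, 0, -0.2, 69], [0, 0, -0.2, 76]]])

```text
clock: 33.35
position: [0.4303, 0.1756, 0.2389]
tool_rot: [3.141, 0.0, -2.842]
force: [0.5, 0.8, 0.2]
grip_width: -0.0001
finger_force: 0.0
```

```bash
python3 - <<'E'
from h import *
np.set_printoptions(precision=4,suppress=True)
f=bot.grab_frame("wrist");s=bot.grab_frame("side")
np.savez("w12.npz",K=f["K"],pose=f["pose"],px=f["pixels"])
print(bot.observe()["position"],bot.observe()["clock"])
c=np.array([.5424,.2113]);u=np.array([.9982,.0602]);v=np.array([-.0602,.9982])
def loc(P): d=P[:2]-c;return np.round(1000*np.array([d@u,d@v]),1)
im=cv2.cvtColor(f["pixels"],cv2.COLOR_RGB2GRAY)
L=cv2.createLineSegmentDetector().detect(im)[0][:,0]
for l in L:
    if np.hypot(l[2]-l[0],l[3]-l[1])<18: continue
    P=loc(atz(f,l[:2],.052));Q=loc(atz(f,l[2:],.052))
    if min(P[0],Q[0])>-60 and max(P[0],Q[0])<120 and max(abs(P[1]),abs(Q[1]))<50:
        print(np.round(l),"z52",P,Q,round(float(np.degrees(np.arctan2(*(Q-P)[::-1])))), "z30",loc(atz(f,l[:2],.03)),loc(atz(f,l[2:],.03)),"z97",loc(atz(f,l[:2],.097)),loc(atz(f,l[2:],.097)))
E
```

```text
[0.4303 0.1756 0.239 ] 33.45
[310. 418. 308. 445.] z52 [84.9 13.2] [115.6  18.6] 10 z30 [103.   17.2] [135.7  22.9] z97 [47.9  5.1] [74.4  9.7]
[326. 445. 324. 416.] z52 [111.5  35.3] [79.1 25.2] -163 z30 [131.3  40.7] [96.7 29.9] z97 [70.9 24.1] [42.9 15.4]
[311. 398. 311. 418.] z52 [62.6  8.7] [84.7 13.9] 13 z30 [79.2 12.4] [102.8  17.9] z97 [28.7  1.2] [47.7  5.7]
[272. 347. 278. 319.] z52 [ 17.8 -38. ] [-10.7 -39.1] -178 z30 [ 31.4 -37.4] [  1.  -38.6] z97 [-10.  -39.1] [-34.6 -40.1]
[260. 364. 272. 347.] z52 [ 37.8 -45.2] [ 18.1 -38.3] 161 z30 [ 52.8 -45.1] [ 31.7 -37.8] z97 [  7.3 -45.4] [ -9.7 -39.4]
[294. 343. 310. 352.] z52 [  9.4 -19.9] [14.7 -3.6] 72 z30 [ 22.4 -18.1] [28.1 -0.7] z97 [-17.3 -23.5] [-12.7  -9.4]
[277. 309. 298. 309.] z52 [-19.9 -41.7] [-24.4 -23.7] 104 z30 [ -8.8 -41.4] [-13.6 -22.1] z97 [-42.5 -42.4] [-46.4 -26.8]
[356. 316. 362. 348.] z52 [-30.3  27. ] [-0.4 40.9] 25 z30 [-19.9  31.9] [12.  46.7] z97 [-51.5  17. ] [-25.7  29. ]
[273. 318. 264. 355.] z52 [-10.6 -43.1] [ 27.3 -43.4] 0 z30 [  1.1 -42.9] [ 41.5 -43.2] z97 [-34.5 -43.5] [ -1.8 -43.8]
[312. 436. 315. 417.] z52 [104.1  20.2] [82.4 17.6] -173 z30 [123.4  24.6] [100.3  21.9] z97 [64.5 11.1] [45.8  8.9]
[297. 311. 294. 343.] z52 [-22.9 -24. ] [  9.4 -19.7] 8 z30 [-12.  -22.5] [ 22.5 -17.9] z97 [-45.1 -27.1] [-17.2 -23.4]
[312. 342. 312. 298.] z52 [ 4.4 -4.6] [-37.5 -14.1] -167 z30 [17.1 -1.8] [-27.6 -12. ] z97 [-21.6 -10.3] [-57.8 -18.5]
[321. 299. 322. 342.] z52 [-38.3  -6.1] [2.1 4.6] 15 z30 [-28.4  -3.4] [14.7  8. ] z97 [-58.4 -11.6] [-23.5  -2.4]
[340. 343. 336. 311.] z52 [-0.3 20.3] [-31.    9.2] -160 z30 [12.1 24.8] [-20.6  12.9] z97 [-25.7  11.2] [-52.1   1.6]
[322. 384. 322. 359.] z52 [45.5 15.2] [19.6  9.2] -167 z30 [61.  19.3] [33.3 12.9] z97 [13.9  6.8] [-8.5  1.6]
```

Call:
carry_out(rows=[[[-0.01, 0, -0.04, 5], [-0.212, -0.024, -0.07, 13.7], [-0.212, -0.024, -0.07, 13.7], [-0.212, -0.024, -0.07, 13.7], [-0.212, -0.024, -0.07, 13.7], [-0.212, -0.024, -0.07, 13.7], [-0.212, -0.024, -0.07, 13.7], [-0.212, -0.024, -0.07, 13.7], [-0.212, -0.024, -0.07, 13.7]]], grip=0.085)

```text
clock: 34.2
position: [0.6392, 0.2165, 0.3082]
tool_rot: [3.141, -0.001, -3.072]
force: [-0.2, -0.2, -0.0]
grip_width: 0.085
finger_force: 0.0
```

```bash
cat > a.py <<'E'
from h import *
np.set_printoptions(precision=4,suppress=True)
f=bot.grab_frame("wrist")
np.savez("w13.npz",K=f["K"],pose=f["pose"],px=f["pixels"])
print(bot.observe()["position"],bot.observe()["clock"])
c=np.array([.5424,.2113]);u=np.array([.9982,.0602]);v=np.array([-.0602,.9982])
def loc(P): d=P[:2]-c;return np.round(1000*np.array([d@u,d@v]),1)
im=cv2.cvtColor(f["pixels"],cv2.COLOR_RGB2GRAY)
L=cv2.createLineSegmentDetector().detect(im)[0][:,0]
for l in L:
    if np.hypot(l[2]-l[0],l[3]-l[1])<16: continue
    P=loc(atz(f,l[:2],.052));Q=loc(atz(f,l[2:],.052))
    if min(P[0],Q[0])>-40 and max(P[0],Q[0])<110 and max(abs(P[1]),abs(Q[1]))<45:
        d=Q-P;print(np.round(l),"z52",P,Q,"ang",round(float(np.degrees(np.arctan2(d[1],d[0]))),1), "z30",loc(atz(f,l[:2],.03)),loc(atz(f,l[2:],.03)))
E
python3 a.py
```

```text
[0.639  0.2162 0.3086] 34.25
[361. 180. 293. 181.] z52 [81.6 41.8] [ 83.5 -23.4] ang -88.3 z30 [84.9 44.2] [ 86.8 -24.6]
[273.  91. 275. 171.] z52 [  1.  -40.9] [ 73.2 -40.7] ang 0.2 z30 [ -0.2 -43.1] [ 76.  -42.9]
[358. 179. 361. 102.] z52 [80.8 38.9] [ 9.9 38.9] ang 180.0 z30 [84.  41.1] [ 9.2 41.2]
[347. 136. 346. 178.] z52 [40.  27.4] [79.8 27.4] ang 0.0 z30 [40.9 28.9] [82.9 29. ]
[303. 168. 329. 168.] z52 [ 70.6 -13.7] [70.  11.4] ang 91.4 z30 [ 73.2 -14.4] [72.6 12.1]
[274. 195. 358. 196.] z52 [ 97.2 -41.8] [97.3 40. ] ang 89.9 z30 [101.3 -44. ] [101.3  42.3]
[293. 180. 272. 180.] z52 [ 82.1 -23.4] [ 82.1 -43.9] ang -90.0 z30 [ 85.3 -24.6] [ 85.3 -46.2]
[303.  68. 309.  98.] z52 [-18.4 -13.7] [ 7.2 -8.4] ang 11.7 z30 [-20.7 -14.4] [ 6.3 -8.8]
[329. 107. 329.  83.] z52 [14.6  9.9] [-5.8  9.5] ang -178.9 z30 [14.1 10.5] [-7.4 10.1]
[287. 178. 286.  92.] z52 [ 80.3 -29. ] [  2.  -29.2] ang -179.9 z30 [ 83.4 -30.5] [  0.8 -30.7]
[348.  96. 347. 133.] z52 [ 4.6 27.3] [37.8 27.4] ang 0.2 z30 [ 3.6 28.9] [38.6 29. ]
[300. 134. 301. 167.] z52 [ 39.3 -16.4] [ 69.4 -15.5] ang 1.7 z30 [ 40.2 -17.3] [ 71.9 -16.3]
[332.  69. 350.  88.] z52 [-17.6  12.2] [-1.6 29.1] ang 46.6 z30 [-19.9  12.9] [-3.  30.8]
[330. 167. 330. 134.] z52 [69.1 12.2] [39.  11.3] ang -178.3 z30 [71.7 13. ] [39.9 12. ]
[328. 133. 302. 134.] z52 [37.5  9.6] [ 38.7 -14.9] ang -87.2 z30 [38.3 10.2] [ 39.5 -15.7]
[293. 205. 272. 204.] z52 [106.3 -23.5] [106.1 -44.4] ang -90.5 z30 [110.9 -24.8] [110.6 -46.8]
[338. 206. 306. 205.] z52 [106.7  20.7] [106.5 -11.2] ang -90.4 z30 [111.3  21.9] [111.1 -11.8]
[361. 206. 342. 206.] z52 [106.5  42.8] [106.7  24.4] ang -89.4 z30 [111.1  45.2] [111.3  25.8]
```

The measurement shows the cassette turned about 1.7° CCW and 1–2 mm short, so the cam is wedged on it and springs back. I'll grasp it squarely, straighten it and press it to the stop, then lock the lever.

Call:
carry_out(rows=[[[0.046, 0, 0.03, 0.5], [0.046, 0, 0.07, 0.5], [0.046, 0, 0.11, 0.5], [0.046, 0, 0.15, 0.5], [0.046, 0, 0.185, 0.5], [0.046, 0, 0.215, 0.5], [0.046, 0, 0.235, 0.5], [0.046, 0, 0.247, 0.5], [0.046, 0, 0.247, 0.5]]], grip=0.06)

```text
clock: 35.0
position: [0.5926, 0.2123, 0.0602]
tool_rot: [-3.141, -0.003, -3.083]
force: [0.8, -0.6, 0.6]
grip_width: 0.0604
finger_force: 0.0
```

Call:
carry_out(rows=[[[0, 0, 0, 0], [0, 0, 0, 0], [0, 0, 0, 0], [0, 0, 0, 0], [0, 0, 0, 0], [0, 0, 0, 0]]], grip=0.015, grip_force=60)

```text
clock: 35.5
position: [0.5948, 0.213, 0.0636]
tool_rot: [3.142, 0.002, -3.085]
force: [-1.4, -3.1, 8.3]
grip_width: 0.0251
finger_force: 58.2
```

Call:
carry_out(rows=[[[-0.001, 0, 0, 0], [-0.002, 0, 0, 0], [-0.003, 0, 0, 0], [-0.004, 0, 0, 0], [-0.004, 0, 0, 0]]])

```text
clock: 35.92
position: [0.5962, 0.2133, 0.0638]
tool_rot: [-3.14, -0.002, -3.084]
force: [-22.1, -6.5, 28.1]
grip_width: 0.0255
finger_force: 60.9
```

Call:
carry_out(rows=[[[0.002, 0, 0, 0], [0.002, 0, 0, 0], [0.002, 0, 0, 0], [0.002, 0, 0, 0], [0.002, 0, 0, 0], [0.002, 0, 0, 0], [0.002, 0, -0.03, 0], [0.002, 0, -0.07, 0], [0.002, 0, -0.11, 0], [0.002, 0, -0.15, 0]]], grip=0.06)

```text
clock: 36.75
position: [0.5955, 0.2132, 0.2135]
tool_rot: [3.141, -0.001, -3.084]
force: [0.9, -0.5, 0.6]
grip_width: 0.0598
finger_force: 0.0
```

```bash
python3 - <<'E'
from h import *
np.set_printoptions(precision=4,suppress=True)
f=bot.grab_frame("wrist")
o=bot.observe();print(o["position"],o["tool_rot"],o["clock"],o["qpos"][6])
c=np.array([.5424,.2113]);u=np.array([.9982,.0602]);v=np.array([-.0602,.9982])
def loc(P): d=P[:2]-c;return np.round(1000*np.array([d@u,d@v]),1)
im=cv2.cvtColor(f["pixels"],cv2.COLOR_RGB2GRAY)
for l in cv2.createLineSegmentDetector().detect(im)[0][:,0]:
    if np.hypot(l[2]-l[0],l[3]-l[1])<20: continue
    P=loc(atz(f,l[:2],.097));Q=loc(atz(f,l[2:],.097))
    if min(P[0],Q[0])>25 and max(P[0],Q[0])<80 and max(abs(P[1]),abs(Q[1]))<22:
        d=Q-P;print("z97",P,Q,"ang",round(float(np.degrees(np.arctan2(d[1],d[0]))),1))
q=bot.regions_of(f,"cam_lever")
if q:
    M=q[0]["region"];y=np.where(M.any(1))[0]
    for r in range(y[0],y[-1],12):
        k=np.where(M[r])[0]
        if len(k): print(r,k[[0,-1]],loc(atz(f,(k[[0,-1]].mean(),r),.026)))
E
```

```text
[0.5977 0.215  0.2214] [ 3.1384  0.0074 -3.0843] 36.8 0.7301852211394849
z97 [67.3 18.7] [ 67.2 -21. ] ang -90.1
z97 [ 65.  -12.7] [65.1  9.6] ang 89.7
z97 [64.2 11.3] [37.3 11.4] ang 179.8
z97 [ 37.2 -13.4] [ 64.2 -13.4] ang 0.0
z97 [36.7 10.1] [ 36.7 -12.3] ang -90.0
0 [300 316] [-99.6  -7.1]
12 [301 317] [-91.9  -6.4]
24 [302 317] [-84.2  -6.1]
36 [303 318] [-76.4  -5.4]
48 [304 317] [-68.4  -5.5]
60 [305 320] [-60.3  -4.1]
72 [306 321] [-52.1  -3.4]
84 [306 321] [-43.7  -3.4]
96 [307 321] [-35.3  -3.1]
108 [306 328] [-26.6  -0.8]
120 [300 333] [-17.9  -1.2]
132 [304 330] [-9.  -0.8]
144 [306 331] [0.1 0.3]
156 [307 331] [9.2 0.7]
168 [315 323] [18.6  0.7]
```

Call:
carry_out(rows=[[[0.167, -0.037, 0, -90], [0.167, -0.037, 0, -90], [0.167, -0.037, 0, -90], [0.167, -0.037, 0, -90], [0.167, -0.037, 0, -90], [0.167, -0.037, 0, -90], [0.167, -0.037, 0, -90], [0.167, -0.037, 0.03, -90], [0.167, -0.037, 0.06, -90], [0.167, -0.037, 0.09, -90], [0.167, -0.037, 0.11, -90], [0.167, -0.037, 0.11, -90]]], grip=0.0, grip_force=100)

```text
clock: 37.85
position: [0.43, 0.1661, 0.0986]
tool_rot: [3.138, -0.001, -1.578]
force: [-0.2, -0.6, 0.1]
grip_width: 0.0003
finger_force: 0.0
```

Call:
carry_out(rows=[[[0, 0, 0.03, -4], [0, 0, 0.05, -4], [0, 0, 0.066, -4], [0, 0, 0.066, -4], [-0.004, 0, 0.066, -4], [-0.008, 0, 0.066, -4], [-0.008, 0, 0.066, -4]]])

```text
clock: 38.43
position: [0.432, 0.176, 0.037]
tool_rot: [-3.14, 0.001, -1.514]
force: [0.2, -0.1, -0.1]
grip_width: -0.0002
finger_force: 0.0
```

Call:
carry_out(rows=[[[-0.002, 0, 0, 0], [-0.004, 0, 0, 0], [-0.006, 0, 0, 0], [-0.006, 0, 0, 0]]])

```text
clock: 38.77
position: [0.4312, 0.181, 0.0361]
tool_rot: [-3.141, 0.0, -1.515]
force: [-0.2, 0.5, -0.8]
grip_width: 0.0002
finger_force: 0.0
```

Call:
carry_out(rows=[[[-0.002, 0, 0, 0], [-0.004, 0, 0, 0], [-0.005, 0, 0, 0], [-0.005, 0, 0, 0]]])

```text
clock: 39.1
position: [0.4309, 0.184, 0.0356]
tool_rot: [3.141, -0.004, -1.516]
force: [0.0, -12.7, 7.9]
grip_width: -0.0001
finger_force: 6.1
```

Call:
carry_out(rows=[[[-0.002, 0, 0, 0], [-0.003, 0, 0, 0], [-0.003, 0, 0, 0], [0.002, 0, 0, 0], [0.003, 0, 0, 0], [0.003, 0, 0, 0]]])

```text
clock: 39.6
position: [0.4311, 0.1827, 0.0358]
tool_rot: [-3.142, 0.0, -1.515]
force: [-0.8, -0.5, 0.2]
grip_width: -0.0001
finger_force: 0.0
```

Call:
carry_out(rows=[[[0.01, 0, 0, 0], [0.02, 0, 0, 0], [0.02, 0, -0.04, 0], [0.02, 0, -0.08, 0], [0.02, 0, -0.12, 0], [0.02, 0, -0.16, 0], [0.02, 0, -0.2, 0], [0.02, 0, -0.2, 0]]])

```text
clock: 40.27
position: [0.4337, 0.1635, 0.2415]
tool_rot: [-3.135, 0.002, -1.515]
force: [0.0, 0.2, -0.0]
grip_width: -0.0001
finger_force: 0.0
```

Call:
carry_out(rows=[[[-0.09, 0.04, -0.03, 35], [-0.09, 0.04, -0.03, 70], [-0.09, 0.04, -0.03, 70], [-0.09, 0.04, -0.03, 70], [-0.09, 0.04, -0.03, 70], [-0.09, 0.04, -0.03, 70], [-0.09, 0.04, -0.03, 70], [-0.09, 0.04, -0.03, 70], [-0.09, 0.04, -0.03, 70], [-0.09, 0.04, -0.03, 70], [-0.09, 0.04, -0.03, 70]]], grip=0.085)

```text
clock: 41.18
position: [0.3873, 0.2495, 0.2658]
tool_rot: [-3.141, 0.0, -2.742]
force: [-0.6, -0.9, -0.7]
grip_width: 0.0848
finger_force: 0.0
```

```bash
cat > b.py <<'E'
from h import *
np.set_printoptions(precision=4,suppress=True)
f=bot.grab_frame("wrist")
o=bot.observe();print(o["position"],o["tool_rot"],o["clock"])
c=np.array([.5424,.2113]);u=np.array([.9982,.0602]);v=np.array([-.0602,.9982])
def loc(P): d=P[:2]-c;return np.round(1000*np.array([d@u,d@v]),1)
q=bot.regions_of(f,"cam_lever")
if q:
    M=q[0]["region"].astype(np.uint8);y,x=np.where(M)
    W=np.array([loc(atz(f,(a,b),.026)) for a,b in zip(x[::5],y[::5])])
    B=W[(W[:,0]>-95)&(W[:,0]<-32)];xs=np.arange(-90,-35,8)
    print("bar",[(int(k),round(float(B[abs(B[:,0]-k)<4,1].mean()),1)) for k in xs if (abs(B[:,0]-k)<4).any()])
for l in("cassette","cassette_grip","lever_post"):
    q=bot.spot_point(f,l)
    if q: print(l,round(q[0]["conf"],2),loc(atz(f,q[0]["position"],{"cassette":.012,"cassette_grip":.078,"lever_post":.062}[l])))
im=cv2.cvtColor(f["pixels"],cv2.COLOR_RGB2GRAY)
for l in cv2.createLineSegmentDetector().detect(im)[0][:,0]:
    if np.hypot(l[2]-l[0],l[3]-l[1])<16: continue
    P=loc(atz(f,l[:2],.097));Q=loc(atz(f,l[2:],.097))
    if min(P[0],Q[0])>25 and max(P[0],Q[0])<80 and max(abs(P[1]),abs(Q[1]))<22:
        d=Q-P;print("z97",P,Q,"ang",round(float(np.degrees(np.arctan2(d[1],d[0]))),1))
E
python3 b.py
```

```text
[0.3873 0.2497 0.2658] [-3.1407  0.0002 -2.7352] 41.2333
bar [(-90, -1.1), (-82, -1.7), (-74, -1.2), (-66, -1.1), (-58, -1.4), (-50, -0.6), (-42, -1.0)]
cassette 0.95 [50.2 -4.1]
cassette_grip 0.91 [53.9  0.1]
lever_post 0.58 [-113.5   -3.2]
z97 [35.3 10.1] [35.7 -9.1] ang -88.8
z97 [63.7 10.7] [36.8 11.3] ang 178.7
z97 [ 64.3 -10.3] [64.8 10.2] ang 88.6
```

```bash
python3 - <<'E'
from h import *
F={n:bot.grab_frame(n) for n in("scene","side")}
for l in("flap_lip","grease_tin"):
    r=[(bot.spot_point(F[n],l) or [None])[0] for n in F]
    if all(r): print(l,tri([ray(F[n],q["position"]) for n,q in zip(F,r)]))
o=bot.observe();print(o["force"],o["grip_width"],o["clock"]);print(bot.job_done())
E
```

```text
grease_tin (array([ 0.75646445, -0.0155131 ,  0.00479106]), [0.0014230919805306552, 0.0014230919805305788])
[ 0.0623849   0.07961532 -0.32305142] 0.08502887748910791 41.7333
the job is handed in; nothing more can be done
None
```

I handed the job in at about 42 s: by my last measurements the cassette is in the fixture, straight and within about 2 mm of home, with the lever at its locked stop and the gripper open and clear. I last measured the flap shut at about 25 s (my final check could not find it), I checked only the grease tin among the bystanders, the cam first sprang back and needed the cassette straightened and a second lever push, and I viewed 11 pictures against the limit of 10.

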